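# Load the lamp bay and hang up the dust covers

### The arm

A 6-joint arm with a two-finger parallel gripper is mounted at the origin on the work surface. World frame = base frame: x ahead of the robot, y to its left, z up, the work surface at z = 0. Lengths are in mm, angles in rad, forces in N, time in s.
With the tool pointing down it reaches from about 300 to 850 mm from the base axis. Payload 5.4 kg.
Tool frame: the origin (TCP) lies midway between the tips of the shut fingers; the grasp point (between the pads) lies env.hold_point_z behind it (env.hold_point_z is the distance from the TCP to the grasp point, in mm); z points along the fingers, x is the direction in which the jaws open and shut, and the axes are right-handed (so a half turn about z gives the same grasp; the last joint's range is limited). The gripper opens to 85 mm and grips with 20 to 120 N. Pads are 22 mm wide; open, the fingers measure 114 mm over their backs; the gripper's body (76 mm by 85 mm) begins 54 mm behind the grasp point. The pads swing forward as they close: fully open they stand 13 mm farther back than shut.
Start: joints at [1.048, 0.158, 1.597, -0, 1.386, -0.21], TCP at [176.951, 547.078, 231.299] pointing down, gripper open.
Joint ranges: [-2.91, 2.91], [-0.94, 2.29], [0.18, 2.7], [-1.29, 4.43], [0.17, 2.64], [-3, 3]. Speed limits (rad/s): [2.57, 2.57, 3.14, 3.14, 3.14, 3.14].

### API

Orientations are given as a unit quaternion [x, y, z, w].
In Python, from workcell import state, eyes, job, env gives the robot as it stands.
- The arm moves only by the tool jog_arm, never from a script. Its argument "plan" is a list of rows, each a list of 5 numbers: the opening, from -1 (shut) to 1 (fully open), then the shift along the world's x, y, z in m, then the turn about the world's z in degrees. A call has exactly 5 rows; each row is the pose to reach, as a shift and turn from the pose commanded when the call began; what a row does not reach only later rows make up. A row lasts 1/12 s, in which the tool goes at most 41.7 mm and 7.16 degrees, less where a joint would pass 70% of its speed; a pose out of reach is approached as far as the arm can. A call with a gripper value outside its range is refused whole. The fingers move at their own pace and stop on an object; "newtons" is the grip in N (left out, the last holds). Time passes only in rows, so rows that repeat a pose let the fingers close, or fill a call up. It gives the time, the measured TCP pose, the force and the opening at its end, in the units of the state.
- state(): the state, without advancing time (a new reading comes with each control period).
- eyes.get_image(name): name is "side" or "top" or "wrist"; returns a dict with "color" (420x560x3 uint8, red, green, blue), "z_map" (420x560 float32, mm along the optical axis (not along the pixel's ray), 0 where there is no reading), "K" (3x3 intrinsics, pixels), "pose" (4x4, takes a point from camera to world coordinates); the wrist camera has in their place "mount" (4x4, takes a point from camera to tool coordinates, whose origin is the TCP and whose axes are the tool frame's). Camera axes: x right, y down, z forward; pixel columns grow to the right and rows downward; lengths in mm; the calibration is good to about 2 mm. A picture is of the moment at which its call begins: read the wrist's pose just before it.
- job.hand_in(): hands the job in, once; it reports no verdict.
Trained networks look in a picture, given as the dict that the camera call returned (one of the last four; its "shot" number tells which), for a name from the list of things; names that differ only in an ending like _2 or _b are one class to them, and where a whole thing is asked for, a point or a joint stands for the part that bears it (a point fixed in the world has none). Each returns a list of dicts, best first, with "confidence" (0 to 1); they miss things now and then, are a little off and sometimes report something else, mostly with a low value. They report only what shows in the picture. A call takes as long as a camera call. They do not tell look-alikes from the thing itself.
- eyes.look_for(label, picture): "position" ([x, y, z] in mm, in world coordinates, good to about 4 mm: the middle of the surface that is visible of it).
- eyes.regions_of(label, picture): "mask" (420x560 bool, what is visible of it).
The state is a dict: "time": time; "joint_pos": joint angles; "qvel": joint speeds; "joint_torque": joint torques, N m; "tcp_pos": TCP position; "orientation": TCP orientation; "contact_force": force on the tool from outside, world axes, zero at the start; "wrist_torque": the same for the moment, N m; "grip_width": finger opening in mm.
Only numpy, scipy, OpenCV 4.12 (cv2) and the standard library are available. Lean on these libraries where they do the work, as an engineer would, in place of code of your own. Each camera call takes 0.05 s, during which the arm holds its last target. There are 200 camera calls.

### The job

Load the lamp bay: swing its gate up and over until it stays open on its own, then slide every work carrier in at the mouth under the slotted roof, all the way in behind the gate, and swing the gate down shut again. Hang every dust cover over the bar of the rail, its legs either side of the bar; the covers may be hung at any moment. Do not knock over the bottle, can, mug or jar.

Things in the scene. Friction and masses are not known exactly. Their poses are not given: they have to be found in the camera images.
- gate_hinge (a point): point on the hinge line of the lamp bay's gate, 45 mm above the bench; axes as bay. The hinge line runs along the bay's x axis; this point is at (-12, -90, 45) mm in the bay's frame.
- bay: Fixed grey lamp bay, a tunnel 305 mm long, 130 wide, 61 high. Origin on the bench in mid-mouth; x into the tunnel, z up. Inside 90 mm wide (flared to 118 in the first 35), 55 high, 262 deep; its floor is the bench. The 6 mm roof has a 26 mm slot along its middle, open at the mouth, for the stems. Box 75 mm high at the back end; 60 mm hinge post at (4, -83) mm, outside the mouth.
- gate (a joint): Gate angle (rad): aluminium bar 163 mm long, 10 thick, 40 high, across the mouth at 0 (shut). It swings up about the bay's x axis (free end from +y to up to -y) to a stop at 2.1. 0.15 kg on a free hinge: let go below about 1.7 it falls shut; beyond about 1.75 it falls open to its stop and stays.
- gate_pin (a point): Middle of the gate's round handle pin, 12 mm thick, 140 mm from the hinge line, sticking out from the gate away from the tunnel (bay's -x); free from 17 to 66 mm before the mouth. With the gate shut this point is at (-46, 50, 45) mm in the bay's frame. Parallel to the hinge, the pin can turn between fingers as the gate swings.
- rail_mid (a point): middle of the axis of the fixed rail's horizontal steel bar, 14 mm thick, 170 mm above the bench; y points along the bar, z up. Posts 14 mm thick, 176 mm high, stand at y = +-155 mm.
- carrier0_grip (a point): Work carrier, 0.35 kg: steel sled 70 (x) by 76 (y) by 14 mm with two brass bushings (to 42 mm high), a 12 mm square stem in the middle and on it a black grip block 34 (x) by 24 (y) by 40 mm high, 115 mm high in all. This point: middle of the block, 95 mm above the underside. It slides in along its own x, either end first. 2 or 3 are present; None if absent.
- carrier1_grip (a point): Work carrier, 0.35 kg: steel sled 70 (x) by 76 (y) by 14 mm with two brass bushings (to 42 mm high), a 12 mm square stem in the middle and on it a black grip block 34 (x) by 24 (y) by 40 mm high, 115 mm high in all. This point: middle of the block, 95 mm above the underside. It slides in along its own x, either end first. 2 or 3 are present; None if absent.
- carrier2_grip (a point): Work carrier, 0.35 kg: steel sled 70 (x) by 76 (y) by 14 mm with two brass bushings (to 42 mm high), a 12 mm square stem in the middle and on it a black grip block 34 (x) by 24 (y) by 40 mm high, 115 mm high in all. This point: middle of the block, 95 mm above the underside. It slides in along its own x, either end first. 2 or 3 are present; None if absent.
- cover0_mid (a point): Dust cover, about 0.12 kg: aluminium bent to an upside-down U, 80 mm long (x), 50 mm wide (y, outside), 90 mm high, 4 mm walls; open below and at both x ends, standing on its two legs. This point is half-way up, 45 mm above the feet, in the middle. There are 1 or 2; None if absent.
- cover1_mid (a point): Dust cover, about 0.12 kg: aluminium bent to an upside-down U, 80 mm long (x), 50 mm wide (y, outside), 90 mm high, 4 mm walls; open below and at both x ends, standing on its two legs. This point is half-way up, 45 mm above the feet, in the middle. There are 1 or 2; None if absent.
- oil_bottle: Bystander: grey plastic bottle, 44 mm across, 110 mm high; origin under its middle.
- tin: Bystander: closed can, 70 mm across, 60 mm high; origin under its middle.
- mug: Bystander: white mug, 80 mm across, 90 mm high; origin under its middle.
- jar: Bystander: amber jar, 60 mm across, 75 mm high; origin under its middle.
Mind the look-alikes: they are no part of the job. Leave any red look-alike of the part that bears carrier1_grip alone.

How it is judged:
By the outcome, as a careful person would: the job done as asked, in the order asked, and still so for the second after the job is handed in, with the robot touching nothing.
Of carrier0, carrier1, carrier2 only 2 to 3 are there at a start; the rules pass over those that are not, and their reading is None.
Of cover0, cover1 only 1 to 2 are there at a start; the rules pass over those that are not, and their reading is None.
At some moment in a run one of carrier0, carrier1, carrier2 may be knocked a few centimetres aside while the robot is not near it.
It also fails if it takes over 210 s, if anything falls off the work surface, if the arm or the gripper's body presses on something with over 40 N, if the wrist force passes 120 N, or if a joint passes its speed limit or range.

## Working session

There is one attempt and no reset: what is moved stays moved. The work goes in short steps, Python scripts to look and compute and a tool call to move; the robot and the scene stay as the last step left them, time stands still between calls to the robot, and variables do not carry over. Pictures are saved under pics/ and viewed, about 12 in all and at most 16, crops included, and the job is handed in when it is done.

Besides the shell and the picture viewer there is one more tool, called after "Request:" as name([rows], argument=value, ...), one row to a line, values as JSON. jog_arm: Moves the arm, as the interface text tells. Its arguments: {"type":"object","properties":{"plan":{"type":"array","items":{"type":"array","items":{"type":"number"}}},"newtons":{"type":"number"}},"required":["plan"]}

```bash
mkdir -p pics; ls; cat > h.py <<'E'
import numpy as np, cv2
from workcell import state, eyes, job, env
L=["bay","gate","carrier0_grip","cover0_mid","rail_mid","oil_bottle","tin","mug","jar"]
def pic(cam,name):
    d=eyes.get_image(cam); cv2.imwrite(f"pics/{name}.png",d["color"][:,:,::-1]); return d
def cloud(d,pose=None):
    P=d["pose"] if pose is None else pose
    K=d["K"]; z=d["z_map"]; v,u=np.mgrid[:z.shape[0],:z.shape[1]]
    p=np.stack([(u-K[0,2])/K[0,0]*z,(v-K[1,2])/K[1,1]*z,z],-1)
    w=p@P[:3,:3].T+P[:3,3]; w[z==0]=np.nan; return w
def px(d,p):
    P=np.linalg.inv(d["pose"]); c=P[:3,:3]@np.array(p)+P[:3,3]; q=d["K"]@c; return q[:2]/q[2]
E
python3 - <<'E'
from h import *
s=state(); print(s, env.hold_point_z)
for c in ("top","side"):
    d=pic(c,c+"0"); print(c,d["K"].tolist(),np.round(d["pose"],3).tolist())
    for l in L:
        try:
            for r in eyes.look_for(l,d): print(l,np.round(r["position"]),round(r["confidence"],2),px(d,r["position"]).round())
        except Exception as e: print(l,e)
E
```

```text
pics
{'time': 0.0, 'joint_pos': array([ 1.04792083e+00,  1.59036875e-01,  1.59826077e+00,  3.22917827e-06,
        1.38615736e+00, -2.10119681e-01]), 'qvel': array([ 0.00047713,  0.00034934,  0.00011862, -0.00230414,  0.00162012,
        0.00010778]), 'joint_torque': array([ 2.00232556e-03, -3.96004522e+01, -3.31429267e+01, -5.54394921e-05,
        8.30183591e-03,  1.94921476e-06]), 'tcp_pos': array([176.64175058, 546.56696003, 230.30942726]), 'orientation': array([ 8.08604158e-01,  5.88352317e-01, -8.51305583e-04,  3.77310590e-04]), 'contact_force': array([ 0.191358  ,  0.53200691, -0.23598318]), 'wrist_torque': array([-0.05186483, -0.00717507, -0.01294955]), 'grip_width': 85.43304426896866} 18.700000000000003
top [[446.6944929027188, 0.0, 278.79943555381465], [0.0, 446.6944929027188, 212.03498748644256], [0.0, 0.0, 1.0]] [[0.005, -0.988, 0.153, 306.115], [-1.0, -0.007, -0.01, -70.433], [0.011, -0.153, -0.988, 1525.671], [0.0, 0.0, 0.0, 1.0]]
bay [548. 199.  63.] 0.65 [193. 207.]
gate [524.  40.  49.] 0.75 [241. 215.]
gate [ 498. -180.   90.] 0.63 [308. 221.]
carrier0_grip [ 409. -3
[... 341 characters left out ...]
7.14266621398457, 0.0, 280.0444208577983], [0.0, 397.14266621398457, 212.975349005643], [0.0, 0.0, 1.0]] [[0.696, -0.427, 0.578, -81.899], [-0.718, -0.435, 0.543, -659.779], [0.02, -0.793, -0.609, 776.542], [0.0, 0.0, 0.0, 1.0]]
bay [533. 158.  65.] 0.7 [224. 196.]
bay [ 530. -437.   62.] 0.58 [390. 304.]
gate [534.  37.  42.] 0.76 [251. 219.]
carrier0_grip [ 407. -372.   11.] 0.66 [332. 333.]
cover0_mid [ 489. -198.   80.] 0.55 [301. 255.]
rail_mid [ 635. -269.  165.] 0.97 [362. 217.]
oil_bottle [535.  35.  38.] 0.71 [252. 220.]
oil_bottle [ 528. -435.   61.] 0.61 [388. 304.]
tin [ 421. -505.   63.] 0.93 [390. 352.]
mug [265. 306.  59.] 0.79 [120. 213.]
jar [755. 117.  46.] 0.62 [283. 179.]
```

View pics/top0.png

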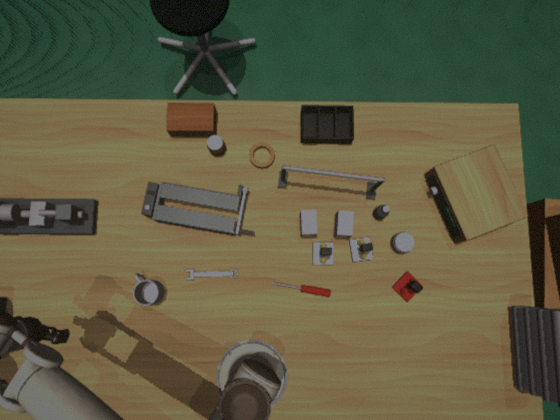

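View pics/side0.png

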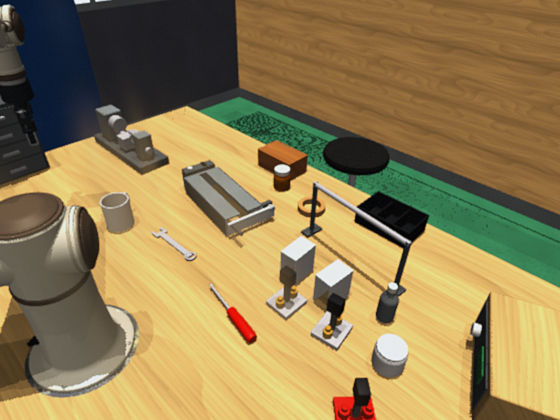

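Top view: carriers (steel) at (323,252) and (362,248); the red one at (406,287) is the look-alike to leave alone. Covers are at (308,222) and (345,222), the rail runs (283,172)–(380,185), the bay is at (195,208) with its mouth and gate at (243,212), and the bottle is at (382,212), can (402,242), mug (147,290), jar (215,145). Only two carriers and two covers show. Next I measure them and enlarge a crop to confirm.

```bash
cat >> h.py <<'E'
def rect(P):
    (c,s,a)=cv2.minAreaRect(P[:,:2].astype(np.float32)); return np.round(c,1),np.round(s,1),round(a,1)
def sel(w,x0,x1,y0,y1,z0,z1):
    m=(w[...,0]>x0)&(w[...,0]<x1)&(w[...,1]>y0)&(w[...,1]<y1)&(w[...,2]>z0)&(w[...,2]<z1); return w[m]
E
python3 - <<'E'
from h import *
d=pic("top","top1"); w=cloud(d); e=pic("side","side1"); v=cloud(e)
a=cv2.resize(d["color"][190:310,290:430],(700,600),interpolation=cv2.INTER_CUBIC); cv2.imwrite("pics/crop1.png",a[:,:,::-1])
def comps(w,z0,z1,box,nm):
    m=(w[...,2]>z0)&(w[...,2]<z1)&(w[...,0]>box[0])&(w[...,0]<box[1])&(w[...,1]>box[2])&(w[...,1]<box[3])
    n,l,st,_=cv2.connectedComponentsWithStats(m.astype(np.uint8))
    for i in range(1,n):
        if st[i,4]>25:
            P=w[l==i]; print(nm,st[i,4],rect(P),"z",np.nanmedian(P[:,2]).round(1), "c",np.mean(P,0).round(1))
B=(300,900,-600,450)
for nm,W in(("top",w),("side",v)):
    comps(W,82,97,B,nm+" covers"); comps(W,100,125,B,nm+" block"); comps(W,6,20,(330,520,-500,-150),nm+" sled")
    comps(W,160,185,(500,800,-500,50),nm+" rail"); comps(W,54,67,(400,700,0,450),nm+" roof"); comps(W,68,82,(400,700,0,450),nm+" box")
    comps(W,30,66,(400,700,-20,70),nm+" gate")
    comps(W,25,112,(300,800,-550,-330),nm+" byst")
E
```

```text
top covers 384 (array([ 496.9, -181.8]), array([80. , 49.5]), 0.2) z 89.2 c [ 496.1 -181.2   89.4]
top covers 375 (array([ 493.6, -299.2]), array([50.4, 80.4]), 84.7) z 89.9 c [ 493.6 -299.2   89.8]
top block 38 (array([ 537.8, -427.4]), array([19.9, 19.6]), 85.5) z 109.0 c [ 537.7 -427.3  109. ]
top block 87 (array([ 414.1, -363.4]), array([23.8, 34.5]), 8.6) z 114.5 c [ 414.  -362.8  114. ]
top block 91 (array([ 399.7, -233.7]), array([22.3, 34.4]), 0.2) z 113.8 c [ 399.9 -233.1  113.1]
top sled 305 (array([ 414.6, -363.6]), array([81.5, 73.9]), 11.6) z 13.9 c [ 412.5 -358.2   13.7]
top sled 301 (array([ 399.7, -232.9]), array([68.7, 78. ]), 89.4) z 13.7 c [ 398.2 -228.2   13.5]
top rail 475 (array([ 637.9, -250.6]), array([322. ,  15.5]), 83.1) z 174.9 c [ 636.6 -250.7  174.8]
top roof 2546 (array([563.2, 182.4]), array([303.1, 165.7]), 80.3) z 60.8 c [547.6 189.9  60.8]
top box 347 (array([572.8, 341.4]), array([ 37. , 109.7]), 80.2) z 75.0 c [571.5 341.3  75.1]
top gate 375 (array([542.1,  35.2]), array([164.7,  69.1]), 0.5) z 53.1 c [545.8  43.8  53.3]
top gate 33 (array([490.5
[... 2427 characters left out ...]
.7 171.9  63.1]
side box 230 (array([572.2, 339.9]), array([ 38.4, 110.1]), 81.3) z 77.7 c [568.7 336.4  76.8]
side gate 683 (array([542.1,  34.8]), array([167.4,  69.6]), 0.6) z 52.6 c [538.4  42.4  50.7]
side byst 34 (array([ 793.6, -335.9]), array([ 8.9, 12.6]), 70.2) z 53.0 c [ 792.3 -335.6   52.7]
side byst 660 (array([ 566.5, -415.5]), array([107.6,  43.3]), 26.0) z 70.6 c [ 544.9 -428.1   69.1]
side byst 385 (array([ 413.1, -370.5]), array([31., 61.]), 70.8) z 61.8 c [ 406.7 -369.5   65.8]
side byst 1062 (array([ 435.4, -501.3]), array([66.9, 67.1]), 64.2) z 60.9 c [ 428.3 -503.5   55. ]
side byst 106 (array([ 306.7, -535.4]), array([16.7, 21.4]), 30.6) z 34.2 c [ 306.6 -535.5   36. ]
```

View pics/crop1.png

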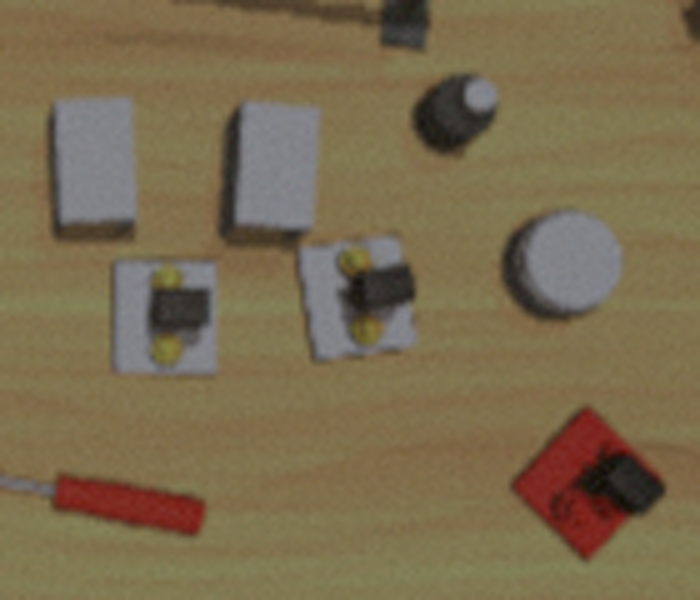

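Crop: two steel carriers with brass bushings at (165,315) and (358,300), and the red look-alike at (590,485), which stays put. I'll fit the bay frame while moving towards the gate.

```bash
cat > bay.py <<'E'
from h import *
d=eyes.get_image("top"); w=cloud(d)
R=sel(w,400,720,20,380,56,66)
a=np.radians(80.3); M=np.array([524.7,61.9])
for _ in range(6):
    X=np.array([np.cos(a),np.sin(a)]); Y=np.array([-X[1],X[0]])
    q=(R[:,:2]-M)@np.c_[X,Y]; k=(q[:,0]>10)&(q[:,0]<255)&(abs(q[:,1])<70); q=q[k]
    e=[]
    for lo in range(10,250,12):
        s=q[(q[:,0]>=lo)&(q[:,0]<lo+12)]
        if len(s)>15: e.append((lo+6,(np.percentile(s[:,1],2)+np.percentile(s[:,1],98))/2, np.ptp(s[:,1])))
    e=np.array(e); p=np.polyfit(e[:,0],e[:,1],1); a+=np.arctan(p[0]); M=M+Y*p[1]
B=sel(w,400,720,250,400,69,82); b=(B[:,:2]-M)@np.c_[X,Y]
M=M+X*(np.percentile(b[:,0],99)-305)
T=lambda x,y:(M+X*x+Y*y).round(1)
print("a",np.degrees(a),"mouth",M,"box x",np.percentile(b[:,0],[1,99]),"y",np.percentile(b[:,1],[1,99]),"w",np.median(e[:,2]))
G=sel(w,400,720,-40,90,25,70); g=(G[:,:2]-M)@np.c_[X,Y]
f=g[(g[:,0]<-22)]; print("pin y",np.median(f[:,1]),np.percentile(f[:,0],[2,98]),len(f), "gate front",np.percentile(g[(g[:,1]<30)&(g[:,1]>-50),0],2))
print("pin",T(-46,50),"hinge",T(-46,-90),"front",T(-130,0),"in",T(200,0),T(100,0))
E
python3 bay.py
```

```text
a 80.45400249666102 mouth [524.40918636  59.20506335] box x [234.40919507 302.29462695] y [-54.01812794  53.62591961] w 129.24453359849002
pin y 50.472121082017026 [-66.27675368 -22.95095117] 52 gate front -19.573925647956465
pin [467.5  22.1] hinge [605.5  -1.1] front [502.9 -69. ] in [557.6 256.4] [541.  157.8]
```

Request:
jog_arm([
  [1, 0.03, -0.04, 0, -5.5],
  [1, 0.05, -0.08, 0, -11],
  [1, 0.07, -0.12, 0, -16.5],
  [1, 0.08, -0.155, 0, -22],
  [1, 0.088, -0.182, 0, -27.3],
], newtons=25)

```text
time: 1.57
tcp_pos: [265.6, 363.1, 231.2]
orientation: [0.926, 0.379, 0.0, 0.0]
contact_force: [1.9, -0.2, 0.1]
grip_width: 85.3
```

Request:
jog_arm([
  [1, 0.018, -0.036, 0, -5.5],
  [1, 0.036, -0.072, 0, -11],
  [1, 0.053, -0.109, 0, -16.5],
  [1, 0.07, -0.145, 0, -22],
  [1, 0.088, -0.182, 0, -27.3],
])

```text
time: 1.98
tcp_pos: [353.3, 181.4, 231.6]
orientation: [0.989, 0.15, 0.001, -0.0]
contact_force: [1.5, 0.7, -0.3]
grip_width: 85.8
```

Request:
jog_arm([
  [1, 0.018, -0.036, 0, -5.5],
  [1, 0.036, -0.072, 0, -11],
  [1, 0.053, -0.109, 0, -16.5],
  [1, 0.07, -0.145, 0, -22],
  [1, 0.088, -0.182, 0, -27.3],
])

```text
time: 2.4
tcp_pos: [441.4, -0.9, 231.6]
orientation: [0.996, -0.088, 0.0, -0.0]
contact_force: [1.2, 1.1, -0.3]
grip_width: 85.3
```

Request:
jog_arm([
  [1, 0.013, 0.01, -0.03, 0],
  [1, 0.0265, 0.021, -0.065, 0],
  [1, 0.0265, 0.021, -0.105, 0],
  [1, 0.0265, 0.021, -0.145, 0],
  [1, 0.0265, 0.021, -0.185, 0],
])

```text
time: 2.82
tcp_pos: [467.8, 22.0, 44.9]
orientation: [0.996, -0.086, 0.001, 0.0]
contact_force: [1.6, 0.2, -0.4]
grip_width: 85.4
```

Request:
jog_arm([
  [1, 0, 0, -0.02, 0],
  [1, 0, 0, -0.02, 0],
  [-1, 0, 0, -0.02, 0],
  [-1, 0, 0, -0.02, 0],
  [-1, 0, 0, -0.02, 0],
])

```text
time: 3.23
tcp_pos: [469.7, 21.6, 28.7]
orientation: [0.996, -0.086, 0.002, 0.0]
contact_force: [-0.5, -1.0, 0.1]
grip_width: 51.5
```

Request:
jog_arm([
  [-1, 0, 0, 0, 0],
  [-1, 0, 0, 0, 0],
  [-1, 0, 0, 0, 0],
  [-1, 0, 0, 0, 0],
  [-1, 0, 0, 0, 0],
])

```text
time: 3.65
tcp_pos: [468.7, 21.8, 27.3]
orientation: [0.996, -0.086, 0.001, 0.0]
contact_force: [0.9, 0.6, 4.7]
grip_width: 11.1
```

Request:
jog_arm([
  [-1, 0.0028, -0.0005, 0.0278, 0],
  [-1, 0.0109, -0.0018, 0.0545, 0],
  [-1, 0.0241, -0.0041, 0.0791, 0],
  [-1, 0.0419, -0.007, 0.1004, 0],
  [-1, 0.0635, -0.0107, 0.1178, 0],
])

```text
time: 4.07
tcp_pos: [530.0, 11.5, 145.2]
orientation: [0.996, -0.085, -0.002, 0.0]
contact_force: [-0.9, -0.1, -2.1]
grip_width: 11.0
```

Request:
jog_arm([
  [-1, 0.0245, -0.0041, 0.0127, 0],
  [-1, 0.0511, -0.0086, 0.0202, 0],
  [-1, 0.0786, -0.0132, 0.0221, 0],
  [-1, 0.1059, -0.0178, 0.0185, 0],
  [-1, 0.1256, -0.0211, 0.0123, 0],
])

```text
time: 4.48
tcp_pos: [658.6, -10.2, 157.3]
orientation: [0.996, -0.086, 0.001, 0.0]
contact_force: [-1.2, -0.5, -0.4]
grip_width: 10.9
```

Request:
jog_arm([
  [-1, 0, 0, 0, 0],
  [-0.4, 0, 0, 0, 0],
  [0, 0, 0, 0, 0],
  [0, 0, 0, 0, 0],
  [0, 0, 0, 0, 0],
])

```text
time: 4.9
tcp_pos: [655.6, -9.5, 156.0]
orientation: [0.996, -0.086, -0.001, -0.0]
contact_force: [0.2, -0.4, -0.5]
grip_width: 42.6
```

Request:
jog_arm([
  [0.3, 0, 0, 0.02, 0],
  [0.3, 0, 0, 0.05, 0],
  [0.3, 0, 0, 0.08, 0],
  [1, 0, 0, 0.11, 0],
  [1, 0, 0, 0.12, 0],
])

```text
time: 5.32
tcp_pos: [657.9, -9.9, 282.4]
orientation: [0.996, -0.086, 0.004, 0.0]
contact_force: [0.6, -0.5, 0.8]
grip_width: 77.2
```

Request:
jog_arm([
  [1, -0.03, -0.005, 0, 0],
  [1, -0.07, -0.01, 0, 0],
  [1, -0.11, -0.02, 0, 3],
  [1, -0.15, -0.03, 0, 6],
  [1, -0.187, -0.04, 0, 9.9],
])

```text
time: 5.73
tcp_pos: [466.7, -49.4, 275.1]
orientation: [1.0, 0.002, -0.001, -0.0]
contact_force: [-1.4, -0.4, 0.7]
grip_width: 85.4
```

```bash
cat > look.py <<'E'
from h import *
import sys
def comps(w,z0,z1,box,nm,mn=25):
    m=(w[...,2]>z0)&(w[...,2]<z1)&(w[...,0]>box[0])&(w[...,0]<box[1])&(w[...,1]>box[2])&(w[...,1]<box[3])
    n,l,st,_=cv2.connectedComponentsWithStats(m.astype(np.uint8))
    for i in range(1,n):
        if st[i,4]>mn:
            P=w[l==i]; print(nm,st[i,4],rect(P),"z",np.nanmedian(P[:,2]).round(1))
d=pic("top",sys.argv[1]); w=cloud(d)
B=(300,700,-420,330)
comps(w,84,96,B,"cover",100); comps(w,100,122,B,"block",50); comps(w,6,20,(330,560,-500,-80),"sled",100)
comps(w,110,200,(560,760,-40,100),"gate")
s=state(); o=s["orientation"]; print(s["time"],s["tcp_pos"].round(1),"yaw",np.degrees(2*np.arctan2(o[1],o[0])).round(1),s["grip_width"].round(1))
E
python3 look.py t2
```

```text
cover 367 (array([ 496.8, -181.8]), array([79.9, 49.4]), 0.2) z 89.9
cover 362 (array([ 493.9, -299.3]), array([50.8, 81.3]), 85.3) z 89.7
block 87 (array([ 414.1, -363.8]), array([23.8, 34.4]), 7.6) z 114.0
block 92 (array([ 399.8, -233.7]), array([34.7, 22.7]), 89.5) z 114.1
sled 261 (array([ 420.9, -362.2]), array([90., 77.]), 9.7) z 13.8
sled 310 (array([ 397.9, -234.4]), array([74. , 80.2]), 87.0) z 13.6
gate 167 (array([650.8,   0.8]), array([58.2, 70.8]), 74.2) z 170.8Traceback (most recent call last):
  File "look.py", line 13, in <module>
    s=state(); o=s["orientation"]; print(s["time"],s["tcp_pos"].round(1),"yaw",np.degrees(2*np.arctan2(o[1],o[0])).round(1),s["grip_width"].round(1))
                                                                                                                            ^^^^^^^^^^^^^^^^^^^^^
AttributeError: 'float' object has no attribute 'round'
```

View pics/t2.png

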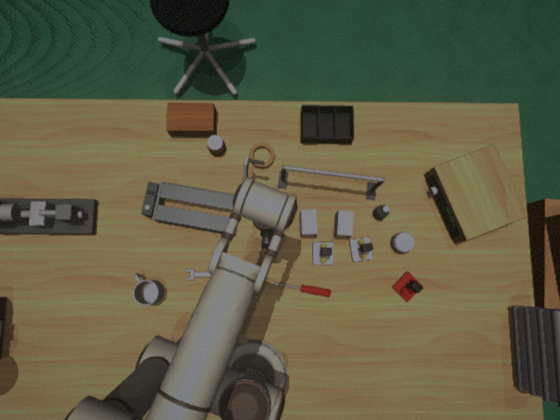

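The gate stands open (pin at about (255,160)) and nothing else has shifted. Now the first carrier.

Request:
jog_arm([
  [1, -0.015, -0.04, -0.01, 0],
  [1, -0.03, -0.08, -0.03, 0],
  [1, -0.045, -0.12, -0.05, 0],
  [1, -0.06, -0.16, -0.06, 0],
  [1, -0.0696, -0.184, -0.08, 0],
], newtons=60)

```text
time: 6.2
tcp_pos: [400.8, -231.4, 199.5]
orientation: [1.0, 0.001, 0.001, 0.001]
contact_force: [1.7, -1.4, 0.3]
grip_width: 85.1
```

Request:
jog_arm([
  [1, 0, 0, -0.03, 0],
  [1, 0, 0, -0.07, 0],
  [1, 0, 0, -0.1, 0],
  [1, 0, 0, -0.1184, 0],
  [1, 0, 0, -0.1184, 0],
])

```text
time: 6.62
tcp_pos: [398.0, -226.1, 75.8]
orientation: [1.0, 0.0, -0.004, -0.004]
contact_force: [0.9, 0.2, -0.1]
grip_width: 85.3
```

Request:
jog_arm([
  [-1, 0, 0, 0, 0],
  [-1, 0, 0, 0, 0],
  [-1, 0, 0, 0, 0],
  [-1, 0, 0, 0, 0],
  [-1, 0, 0, 0, 0],
])

```text
time: 7.03
tcp_pos: [402.4, -230.0, 82.1]
orientation: [1.0, 0.001, 0.001, 0.001]
contact_force: [-1.0, -0.2, 0.0]
grip_width: 25.6
```

Request:
jog_arm([
  [-1, 0, 0, 0.01, 0],
  [-1, 0, 0, 0.02, 0],
  [-1, 0, 0.03, 0.03, 0],
  [-1, 0, 0.07, 0.03, 0],
  [-1, 0, 0.1, 0.03, 0],
])

```text
time: 7.45
tcp_pos: [401.8, -127.9, 112.1]
orientation: [1.0, -0.0, 0.001, -0.0]
contact_force: [0.1, 1.0, -4.0]
grip_width: 23.4
```

Request:
jog_arm([
  [-1, 0.02, 0.025, 0, -2],
  [-1, 0.045, 0.045, 0, -4],
  [-1, 0.07, 0.055, 0, -6],
  [-1, 0.09, 0.059, 0, -8],
  [-1, 0.101, 0.059, 0, -9.6],
])

```text
time: 7.87
tcp_pos: [504.8, -69.1, 111.9]
orientation: [0.997, -0.083, 0.001, -0.0]
contact_force: [-1.6, -0.4, -3.7]
grip_width: 23.4
```

Request:
jog_arm([
  [-1, 0, 0, 0, 0],
  [-1, 0, 0, -0.01, 0],
  [-1, 0, 0, -0.02, 0],
  [-1, 0, 0, -0.027, 0],
  [-1, 0, 0, -0.027, 0],
])

```text
time: 8.28
tcp_pos: [501.1, -70.6, 82.6]
orientation: [0.997, -0.083, -0.001, -0.0]
contact_force: [0.0, 0.2, -4.1]
grip_width: 23.1
```

```bash
sed -i 's/,s\["grip_width"\].round(1)//' look.py; python3 look.py t3 | grep -v sled; python3 -c "
from h import *
e=pic('side','s3'); v=cloud(e); P=sel(v,440,560,-140,20,100,125); print(len(P),rect(P),P[:,2].max())"
```

```text
cover 363 (array([ 496.7, -181.7]), array([49.3, 79.5]), 90.0) z 89.9
cover 349 (array([ 493.8, -299.4]), array([50.5, 80.9]), 85.8) z 89.6
block 86 (array([ 414.2, -364. ]), array([23.7, 34.8]), 7.7) z 113.9
gate 186 (array([645. ,   1.2]), array([58. , 82.9]), 75.8) z 169.6
8.3333 [501.3 -70.4  82.7] yaw -9.6
175 (array([500.3, -78.4]), array([50.9, 34.3]), 1.9) 124.33395526250683
```

View pics/s3.png

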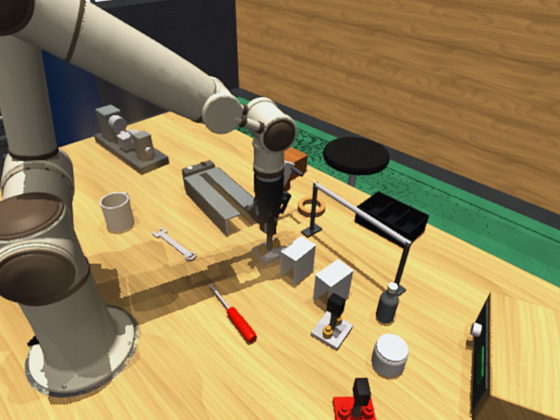

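Request:
jog_arm([
  [-1, 0.004, 0.02, 0, 0],
  [-1, 0.009, 0.05, 0, 0],
  [-1, 0.0145, 0.08, 0, 0],
  [-1, 0.0195, 0.11, 0, 0],
  [-1, 0.0245, 0.14, 0, 0],
])

```text
time: 8.8
tcp_pos: [526.5, 70.8, 83.2]
orientation: [0.997, -0.083, -0.0, -0.0]
contact_force: [0.7, 0.6, -3.9]
grip_width: 22.8
```

Request:
jog_arm([
  [-1, 0.005, 0.03, 0, 0],
  [-1, 0.0105, 0.063, 0, 0],
  [-1, 0.016, 0.097, 0, 0],
  [-1, 0.0215, 0.13, 0, 0],
  [-1, 0.028, 0.17, 0, 0],
])

```text
time: 9.22
tcp_pos: [554.4, 240.1, 82.9]
orientation: [0.997, -0.083, -0.001, 0.001]
contact_force: [1.0, 0.2, -3.4]
grip_width: 23.2
```

Request:
jog_arm([
  [-1, 0, 0, -0.001, 0],
  [-1, 0, 0, -0.001, 0],
  [0.2, 0, 0, -0.001, 0],
  [0.2, 0, 0, -0.001, 0],
  [0.2, 0, 0, -0.001, 0],
])

```text
time: 9.63
tcp_pos: [555.3, 238.5, 82.9]
orientation: [0.996, -0.084, 0.0, 0.0]
contact_force: [0.5, 0.1, 0.3]
grip_width: 51.3
```

Request:
jog_arm([
  [0.2, 0, 0, 0.02, 0],
  [0.2, 0, 0, 0.05, 0],
  [0.4, 0, 0, 0.09, 0],
  [1, 0, 0, 0.12, 0],
  [1, 0, 0, 0.12, 0],
])

```text
time: 10.05
tcp_pos: [559.5, 239.5, 211.5]
orientation: [0.996, -0.084, 0.007, -0.002]
contact_force: [1.7, -0.2, 0.2]
grip_width: 81.0
```

Request:
jog_arm([
  [1, -0.012, -0.04, 0.01, 0],
  [1, -0.024, -0.08, 0.02, 3],
  [1, -0.036, -0.12, 0.02, 6],
  [1, -0.048, -0.16, 0.02, 9],
  [1, -0.06, -0.19, 0.02, 12],
])

```text
time: 10.47
tcp_pos: [494.3, 46.6, 222.9]
orientation: [1.0, 0.022, 0.0, 0.001]
contact_force: [-0.9, -0.1, -0.2]
grip_width: 85.2
```

Request:
jog_arm([
  [1, -0.012, -0.04, 0, 2],
  [1, -0.024, -0.08, 0, 4],
  [1, -0.036, -0.12, 0, 6],
  [1, -0.048, -0.16, 0, 6],
  [1, -0.06, -0.2, 0, 6],
])

```text
time: 10.88
tcp_pos: [433.8, -152.2, 222.9]
orientation: [0.997, 0.073, 0.0, 0.0]
contact_force: [1.1, -0.5, 0.4]
grip_width: 85.1
```

```bash
python3 look.py t4
```

```text
cover 308 (array([ 493.7, -300. ]), array([50.6, 80. ]), 85.6) z 89.7
block 88 (array([553.3, 239.4]), array([35.1, 23.3]), 82.1) z 114.8
block 88 (array([ 414. , -363.9]), array([23.9, 34.6]), 6.6) z 113.6
sled 298 (array([ 414. , -363.4]), array([76. , 77.2]), 9.4) z 13.5
gate 185 (array([646.6,   1. ]), array([58.8, 81.9]), 75.7) z 169.5
10.9333 [ 432.  -159.3  223. ] yaw 8.0
```

Request:
jog_arm([
  [1, -0.004, -0.04, 0, 0],
  [1, -0.008, -0.08, 0, 0],
  [1, -0.012, -0.12, 0, 0],
  [1, -0.016, -0.16, 0, 0],
  [1, -0.02, -0.195, 0, 0],
])

```text
time: 11.35
tcp_pos: [414.0, -347.7, 222.7]
orientation: [0.997, 0.073, 0.0, 0.0]
contact_force: [0.5, -0.1, -0.8]
grip_width: 85.5
```

Request:
jog_arm([
  [1, -0.001, -0.018, -0.01, 0],
  [1, -0.001, -0.018, -0.03, 0],
  [1, -0.001, -0.018, -0.06, 0],
  [1, -0.001, -0.018, -0.08, 0],
  [1, -0.001, -0.018, -0.1, 0],
])

```text
time: 11.77
tcp_pos: [413.2, -362.9, 121.1]
orientation: [0.997, 0.073, -0.0, -0.0]
contact_force: [-1.1, -0.2, 0.4]
grip_width: 85.7
```

Request:
jog_arm([
  [1, 0, 0, 0, 0],
  [1, 0, 0, 0, 0],
  [1, 0, 0, 0, 0],
  [1, 0, 0, 0, 0],
  [1, 0, 0, 0, 0],
])

```text
time: 12.18
tcp_pos: [415.0, -363.9, 124.6]
orientation: [0.997, 0.074, 0.001, 0.001]
contact_force: [-1.1, -0.3, 0.6]
grip_width: 85.6
```

Request:
jog_arm([
  [1, 0, 0, -0.02, 0],
  [1, 0, 0, -0.045, 0],
  [1, 0, 0, -0.045, 0],
  [-1, 0, 0, -0.045, 0],
  [-1, 0, 0, -0.045, 0],
])

```text
time: 12.6
tcp_pos: [414.9, -363.7, 79.3]
orientation: [0.997, 0.074, 0.001, 0.001]
contact_force: [0.7, 1.1, 0.5]
grip_width: 63.8
```

Request:
jog_arm([
  [-1, 0, 0, 0, 0],
  [-1, 0, 0, 0, 0],
  [-1, 0, 0, 0, 0],
  [-1, 0, 0, 0, 0],
  [-1, 0, 0, 0, 0],
])

```text
time: 13.02
tcp_pos: [415.0, -363.6, 79.0]
orientation: [0.997, 0.074, 0.001, 0.001]
contact_force: [1.7, 0.8, 4.9]
grip_width: 23.8
```

Request:
jog_arm([
  [-1, 0, 0, 0.01, 0],
  [-1, -0.005, 0, 0.02, 0],
  [-1, -0.012, 0.03, 0.03, -4],
  [-1, -0.018, 0.065, 0.03, -8],
  [-1, -0.02, 0.1, 0.03, -12],
])

```text
time: 13.43
tcp_pos: [393.3, -262.5, 108.7]
orientation: [0.999, -0.033, 0.0, 0.0]
contact_force: [1.5, 0.4, -3.6]
grip_width: 22.9
```

Request:
jog_arm([
  [-1, 0, 0.03, 0, -2],
  [-1, 0, 0.065, 0, -4],
  [-1, 0.0, 0.1, 0, -5.6],
  [-1, 0.01, 0.135, 0, -5.6],
  [-1, 0.02, 0.16, 0, -5.6],
])

```text
time: 13.85
tcp_pos: [413.0, -100.2, 107.8]
orientation: [0.997, -0.08, -0.001, -0.0]
contact_force: [0.4, -0.8, -3.6]
grip_width: 23.5
```

Request:
jog_arm([
  [-1, 0.03, 0.015, 0, 0],
  [-1, 0.06, 0.025, 0, 0],
  [-1, 0.08, 0.033, 0, 0],
  [-1, 0.088, 0.033, 0, 0],
  [-1, 0.088, 0.033, 0, 0],
])

```text
time: 14.27
tcp_pos: [503.2, -70.0, 108.2]
orientation: [0.997, -0.079, 0.0, 0.0]
contact_force: [-0.4, 0.4, -2.6]
grip_width: 23.0
```

Request:
jog_arm([
  [-1, 0, 0, -0.01, 0],
  [-1, 0, 0, -0.02, 0],
  [-1, 0, 0, -0.028, 0],
  [-1, 0, 0, -0.028, 0],
  [-1, 0, 0, -0.028, 0],
])

```text
time: 14.68
tcp_pos: [500.9, -70.2, 78.7]
orientation: [0.997, -0.08, -0.001, -0.0]
contact_force: [0.1, 0.4, -2.9]
grip_width: 23.1
```

```bash
python3 look.py t5
```

```text
cover 363 (array([ 496.5, -181.8]), array([49.6, 79.2]), 89.8) z 89.9
cover 356 (array([ 493.7, -299.2]), array([51.2, 79.8]), 85.7) z 89.6
block 86 (array([553.5, 239.6]), array([34.8, 23.4]), 80.1) z 114.5
gate 182 (array([646.9,  -0. ]), array([59.1, 81.4]), 77.4) z 169.3
14.7333 [501.  -70.   78.8] yaw -9.2
```

Request:
jog_arm([
  [-1, 0.004, 0.02, 0.001, 0],
  [-1, 0.009, 0.05, 0.001, 0],
  [-1, 0.0145, 0.08, 0.001, 0],
  [-1, 0.0195, 0.11, 0.001, 0],
  [-1, 0.0245, 0.14, 0.001, 0],
])

```text
time: 15.15
tcp_pos: [526.1, 71.2, 80.2]
orientation: [0.997, -0.08, -0.001, -0.0]
contact_force: [1.2, -0.5, -2.9]
grip_width: 23.6
```

Request:
jog_arm([
  [-1, 0.005, 0.03, 0, 0],
  [-1, 0.0095, 0.057, 0, 0],
  [-1, 0.0135, 0.08, 0, 0],
  [-1, 0.0135, 0.08, 0, 0],
  [-1, 0.0135, 0.08, 0, 0],
])

```text
time: 15.57
tcp_pos: [539.5, 150.8, 80.1]
orientation: [0.997, -0.078, -0.001, 0.0]
contact_force: [-1.0, -0.9, -3.1]
grip_width: 23.3
```

Request:
jog_arm([
  [-1, 0, 0, -0.001, 0],
  [-1, 0, 0, -0.001, 0],
  [0.2, 0, 0, -0.001, 0],
  [0.2, 0, 0, -0.001, 0],
  [0.2, 0, 0, -0.001, 0],
])

```text
time: 15.98
tcp_pos: [540.9, 149.5, 80.4]
orientation: [0.997, -0.08, 0.001, -0.0]
contact_force: [-0.4, 0.2, -0.5]
grip_width: 51.6
```

Request:
jog_arm([
  [0.2, 0, 0, 0.02, 0],
  [0.2, 0, 0, 0.06, 0],
  [0.2, 0, 0, 0.1, 0],
  [0.2, 0, 0, 0.14, 0],
  [0.2, 0, 0, 0.18, 0],
])

```text
time: 16.4
tcp_pos: [540.1, 149.8, 262.2]
orientation: [0.997, -0.08, 0.0, -0.0]
contact_force: [0.5, -0.0, -0.0]
grip_width: 51.4
```

Request:
jog_arm([
  [0.2, 0.02, -0.03, 0, 0],
  [0.2, 0.04, -0.06, 0, 0],
  [0.2, 0.06, -0.09, 0, 0],
  [0.2, 0.06, -0.13, 0, 0],
  [0.2, 0.06, -0.15, 0, 0],
])

```text
time: 16.82
tcp_pos: [600.9, -4.1, 259.9]
orientation: [0.997, -0.081, 0.0, 0.001]
contact_force: [-0.4, -0.1, 0.6]
grip_width: 51.2
```

```bash
python3 look.py t6; python3 -c "
from h import *
e=pic('side','s6'); v=cloud(e); P=sel(v,560,740,-60,100,70,230); print(len(P),P.min(0),P.max(0))
X=np.array([.1658,.9862]);Y=np.array([-X[1],X[0]]);M=np.array([524.4,59.2])
q=np.c_[(P[:,:2]-M)@np.c_[X,Y],P[:,2]]; f=q[(q[:,0]<-25)&(q[:,0]>-68)&(q[:,2]<220)]; print(len(f),np.median(f,0),np.percentile(f,[5,95],axis=0))"
```

```text
cover 374 (array([ 497. , -181.5]), array([79.7, 49.1]), 0.4) z 89.8
cover 356 (array([ 493.9, -299.4]), array([50.5, 81.2]), 85.8) z 89.9
block 88 (array([552.6, 239.1]), array([33.5, 25.2]), 77.5) z 114.0
16.8667 [600.7  -6.4 259.9] yaw -9.4
556 [586.28305684 -36.90013548  70.0076297 ] [689.0761875   38.39887127 194.37179226]
49 [ -47.48268096 -158.13198721  172.14987035] [[ -66.76350992 -164.64205432  164.96807812]
 [ -28.24309833 -155.39829674  175.20793064]]
```

View pics/s6.png

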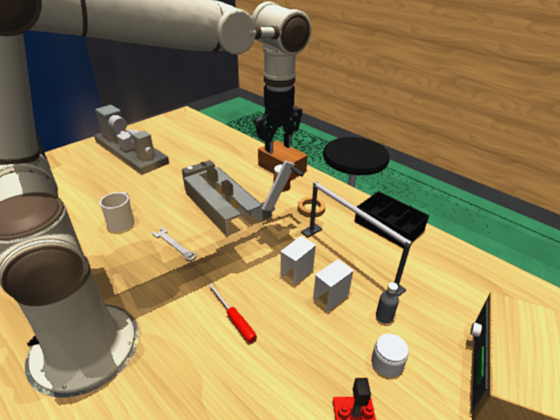

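Request:
jog_arm([
  [0.2, 0.03, -0.006, 0, 0],
  [0.2, 0.06, -0.01, 0, 0],
  [0.2, 0.075, -0.012, 0, 0],
  [0.2, 0.075, -0.012, -0.02, 0],
  [0.2, 0.075, -0.012, -0.04, 0],
], newtons=25)

```text
time: 17.33
tcp_pos: [677.1, -11.3, 221.0]
orientation: [0.997, -0.079, 0.002, -0.0]
contact_force: [-0.5, 0.6, 0.6]
grip_width: 51.4
```

Request:
jog_arm([
  [0.2, 0, 0, 0, 0],
  [0.2, 0, 0, 0, 0],
  [0.2, 0, 0, 0, 0],
  [0.2, 0, 0, 0, 0],
  [0.2, 0, 0, 0, 0],
])

```text
time: 17.75
tcp_pos: [676.0, -11.9, 221.8]
orientation: [0.997, -0.079, 0.001, 0.0]
contact_force: [0.8, -0.5, -0.1]
grip_width: 51.2
```

Request:
jog_arm([
  [0.2, 0, 0, -0.03, 0],
  [0.2, 0, 0, -0.06, 0],
  [0.2, 0, 0, -0.074, 0],
  [0.2, 0, 0, -0.074, 0],
  [-1, 0, 0, -0.074, 0],
])

```text
time: 18.17
tcp_pos: [675.1, -11.9, 145.9]
orientation: [0.997, -0.08, -0.0, -0.0]
contact_force: [-0.5, 0.6, 0.4]
grip_width: 40.1
```

Request:
jog_arm([
  [-1, 0, 0, 0, 0],
  [-1, 0, 0, 0, 0],
  [-1, 0, 0, 0, 0],
  [-1, 0, 0, 0, 0],
  [-1, 0, 0, 0, 0],
])

```text
time: 18.58
tcp_pos: [676.7, -12.2, 148.5]
orientation: [0.997, -0.08, 0.002, 0.0]
contact_force: [-1.1, 0.3, 5.9]
grip_width: 10.8
```

Request:
jog_arm([
  [-1, -0.0251, 0.0042, 0.0116, 0],
  [-1, -0.052, 0.0087, 0.018, 0],
  [-1, -0.0795, 0.0134, 0.0188, 0],
  [-1, -0.1066, 0.0179, 0.014, 0],
  [-1, -0.1323, 0.0223, 0.0039, 0],
])

```text
time: 19.0
tcp_pos: [544.0, 10.1, 152.5]
orientation: [0.997, -0.08, 0.003, 0.0]
contact_force: [1.3, -1.2, 1.6]
grip_width: 10.8
```

Request:
jog_arm([
  [-1, -0.0232, 0.0039, -0.0151, 0],
  [-1, -0.043, 0.0072, -0.0346, 0],
  [-1, -0.0586, 0.0099, -0.0576, 0],
  [-1, -0.0692, 0.0117, -0.0834, 0],
  [-1, -0.0739, 0.0124, -0.1038, 0],
])

```text
time: 19.42
tcp_pos: [469.8, 22.7, 45.8]
orientation: [0.997, -0.08, 0.003, 0.0]
contact_force: [7.1, 0.5, -1.4]
grip_width: 10.9
```

Request:
jog_arm([
  [-1, -0.0008, 0.0001, -0.01, 0],
  [-1, -0.0016, 0.0003, -0.02, 0],
  [-1, -0.0016, 0.0003, -0.021, 0],
  [-1, -0.0016, 0.0003, -0.021, 0],
  [-1, -0.0016, 0.0003, -0.021, 0],
])

```text
time: 19.83
tcp_pos: [468.8, 22.7, 26.2]
orientation: [0.997, -0.08, 0.001, 0.0]
contact_force: [-1.2, -0.7, 5.1]
grip_width: 10.7
```

Request:
jog_arm([
  [0, 0, 0, 0, 0],
  [0, 0, 0, 0, 0],
  [0, 0, 0, 0, 0],
  [0, 0, 0, 0, 0],
  [0, 0, 0, 0, 0],
])

```text
time: 20.25
tcp_pos: [467.3, 23.1, 24.8]
orientation: [0.997, -0.079, -0.0, -0.0]
contact_force: [0.2, 0.6, 0.3]
grip_width: 42.5
```

Request:
jog_arm([
  [0.2, 0, 0, 0.02, 0],
  [0.2, 0, 0, 0.06, 0],
  [0.2, 0, 0, 0.1, 0],
  [1, 0, 0, 0.14, 0],
  [1, 0, 0, 0.18, 0],
])

```text
time: 20.67
tcp_pos: [466.9, 23.2, 206.6]
orientation: [0.997, -0.079, -0.0, -0.0]
contact_force: [0.5, 0.3, -0.5]
grip_width: 73.6
```

Request:
jog_arm([
  [1, 0.005, -0.03, 0, -6],
  [1, 0.01, -0.06, 0, -12],
  [1, 0.015, -0.08, 0, -18],
  [1, 0.02, -0.1, 0, -24],
  [1, 0.025, -0.12, 0, -30],
], newtons=40)

```text
time: 21.08
tcp_pos: [492.4, -98.0, 204.8]
orientation: [0.941, -0.337, -0.0, -0.0]
contact_force: [0.3, -0.4, 0.6]
grip_width: 85.4
```

Request:
jog_arm([
  [1, 0.005, -0.02, 0, -6],
  [1, 0.005, -0.04, 0, -12],
  [1, 0.005, -0.06, 0, -18],
  [1, 0.005, -0.08, 0, -24],
  [1, 0.005, -0.085, 0, -30],
])

```text
time: 21.5
tcp_pos: [497.2, -184.5, 204.7]
orientation: [0.821, -0.57, 0.0, 0.0]
contact_force: [-0.5, 0.9, 0.9]
grip_width: 85.4
```

Request:
jog_arm([
  [1, 0, 0, 0, -7],
  [1, 0, 0, 0, -14],
  [1, 0, 0, 0, -20.6],
  [1, 0, 0, 0, -20.6],
  [1, 0, 0, 0, -20.6],
])

```text
time: 21.92
tcp_pos: [497.3, -181.8, 204.7]
orientation: [0.71, -0.704, -0.0, 0.0]
contact_force: [-0.9, -0.2, -0.4]
grip_width: 85.3
```

```bash
python3 look.py t7; python3 -c "
from h import *
e=pic('side','s7')
cv2.imwrite('pics/s7c.png',cv2.resize(e['color'][140:270,170:310],(700,600))[:,:,::-1])"
```

```text
cover 268 (array([ 493.3, -299.7]), array([49.8, 79.4]), 85.2) z 89.7
cover 183 (array([ 480.2, -181.6]), array([49.1, 46.4]), 90.0) z 90.4
block 87 (array([553.1, 239.5]), array([35., 23.]), 82.7) z 113.7
block 88 (array([538.1, 147.1]), array([33.9, 24.6]), 81.8) z 113.7
21.9667 [ 497.4 -181.8  204.8] yaw -89.5
```

View pics/s7c.png

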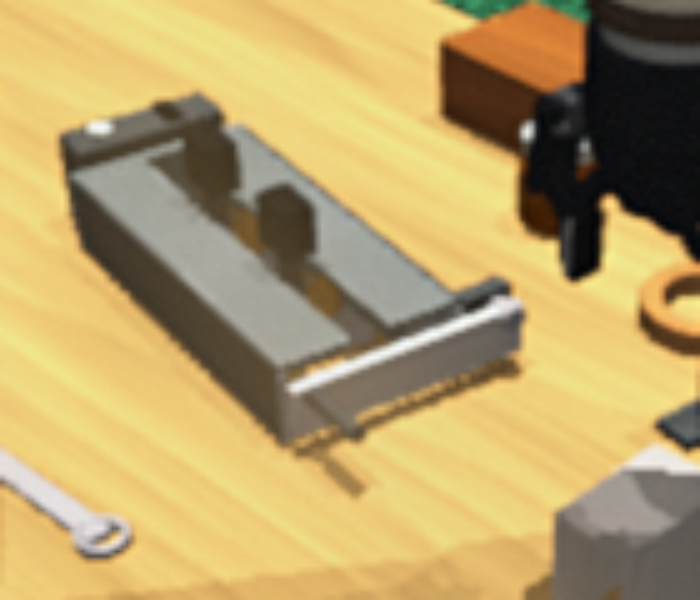

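Crop: the gate bar lies shut across the mouth (pin at about (345,410)), and both grip blocks show at (212,155) and (285,225) behind it. Now the covers.

Request:
jog_arm([
  [1, 0, 0, -0.03, 0],
  [1, 0, 0, -0.07, 0],
  [1, 0, 0, -0.11, 0],
  [1, 0, 0, -0.14, 0],
  [1, 0, 0, -0.153, 0],
])

```text
time: 22.43
tcp_pos: [494.3, -179.9, 47.0]
orientation: [0.71, -0.705, -0.004, 0.001]
contact_force: [-0.8, 0.4, -0.5]
grip_width: 85.6
```

Request:
jog_arm([
  [1, 0, 0, 0, 0],
  [-1, 0, 0, 0, 0],
  [-1, 0, 0, 0, 0],
  [-1, 0, 0, 0, 0],
  [-1, 0, 0, 0, 0],
])

```text
time: 22.85
tcp_pos: [499.1, -182.9, 54.1]
orientation: [0.709, -0.705, 0.002, -0.0]
contact_force: [0.5, 0.3, 4.4]
grip_width: 49.4
```

Request:
jog_arm([
  [-1, 0, 0, 0, 0],
  [-1, 0, 0, 0, 0],
  [-1, 0, 0, 0.02, 0],
  [-1, 0, 0, 0.06, 0],
  [-1, 0, 0, 0.1, 0],
])

```text
time: 23.27
tcp_pos: [496.0, -181.0, 151.8]
orientation: [0.709, -0.705, -0.002, 0.0]
contact_force: [1.3, -0.8, 0.8]
grip_width: 50.0
```

Request:
jog_arm([
  [-1, 0, 0, 0.03, 6],
  [-1, 0, 0, 0.06, 12],
  [-1, 0, 0, 0.1, 18],
  [-1, 0, 0, 0.11, 24],
  [-1, 0, 0, 0.11, 30],
])

```text
time: 23.68
tcp_pos: [499.5, -183.2, 267.5]
orientation: [0.869, -0.496, 0.005, 0.0]
contact_force: [0.6, 0.6, -1.2]
grip_width: 49.5
```

Request:
jog_arm([
  [-1, 0, 0, 0, 6],
  [-1, 0, 0, 0, 12],
  [-1, 0, 0, 0, 18],
  [-1, 0, 0, 0, 24],
  [-1, 0, 0, 0, 30],
])

```text
time: 24.1
tcp_pos: [497.3, -181.8, 262.1]
orientation: [0.967, -0.254, 0.0, 0.0]
contact_force: [0.1, 0.5, -0.8]
grip_width: 49.6
```

Request:
jog_arm([
  [-1, 0.02, 0, 0, 7],
  [-1, 0.05, -0.002, 0, 14],
  [-1, 0.08, -0.004, 0, 20],
  [-1, 0.11, -0.006, 0, 22.6],
  [-1, 0.13, -0.008, 0, 22.6],
])

```text
time: 24.52
tcp_pos: [629.3, -189.7, 261.7]
orientation: [0.998, -0.061, 0.0, -0.0]
contact_force: [-0.5, -0.1, -0.6]
grip_width: 49.7
```

Request:
jog_arm([
  [-1, 0.012, -0.001, 0, 0],
  [-1, 0.018, -0.001, 0, 0],
  [-1, 0.018, -0.001, 0, 0],
  [-1, 0.018, -0.001, 0, 0],
  [-1, 0.018, -0.001, 0, 0],
])

```text
time: 24.93
tcp_pos: [644.8, -190.9, 262.1]
orientation: [0.998, -0.062, -0.0, 0.0]
contact_force: [0.5, -0.6, -1.1]
grip_width: 49.6
```

```bash
cat > cov.py <<'E'
from h import *
import sys
e=pic('side',sys.argv[1]); v=cloud(e)
o=state(); q=o["orientation"]; t=o["tcp_pos"]; print(o["time"],t.round(1),"yaw",np.degrees(2*np.arctan2(q[1],q[0])).round(1),o["grip_width"])
p=px(e,t).astype(int); a=e["color"][max(p[1]-65,0):p[1]+65,max(p[0]-70,0):p[0]+70]
cv2.imwrite(f'pics/{sys.argv[1]}c.png',cv2.resize(a,(700,600))[:,:,::-1])
E
python3 cov.py s8
```

```text
24.9833 [ 644.8 -190.9  262.2] yaw -7.1 49.559925126562696
```

View pics/s8c.png

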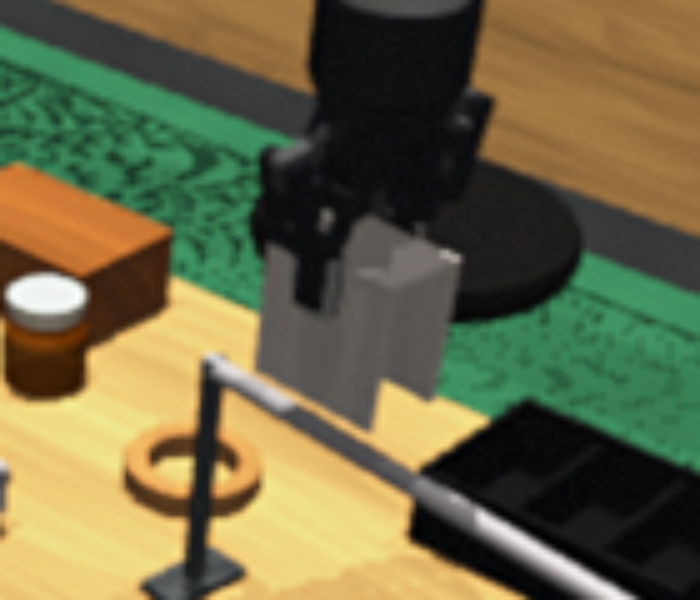

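Request:
jog_arm([
  [-1, 0, 0, -0.025, 0],
  [-1, 0, 0, -0.05, 0],
  [-1, 0, 0, -0.075, 0],
  [-1, 0, 0, -0.095, 0],
  [-1, 0, 0, -0.105, 0],
])

```text
time: 25.4
tcp_pos: [643.3, -190.2, 153.6]
orientation: [0.998, -0.062, -0.002, -0.001]
contact_force: [-0.1, 0.5, -1.7]
grip_width: 50.0
```

Request:
jog_arm([
  [-1, 0, 0, -0.004, 0],
  [-1, 0, 0, -0.008, 0],
  [-1, 0, 0, -0.012, 0],
  [-1, 0, 0, -0.013, 0],
  [-1, 0, 0, -0.013, 0],
])

```text
time: 25.82
tcp_pos: [646.2, -191.3, 145.3]
orientation: [0.998, -0.062, 0.001, 0.0]
contact_force: [-0.5, 0.6, 0.0]
grip_width: 49.5
```

Request:
jog_arm([
  [0.5, 0, 0, 0, 0],
  [1, 0, 0, 0, 0],
  [1, 0, 0, 0, 0],
  [1, 0, 0, 0, 0],
  [1, 0, 0, 0, 0],
])

```text
time: 26.23
tcp_pos: [645.6, -190.9, 144.0]
orientation: [0.998, -0.062, 0.0, 0.0]
contact_force: [0.3, -0.2, -0.4]
grip_width: 85.5
```

Request:
jog_arm([
  [1, 0, 0, 0.015, 0],
  [1, 0, 0, 0.05, 0],
  [1, 0, 0, 0.08, 0],
  [1, -0.03, -0.02, 0.09, -6],
  [1, -0.06, -0.04, 0.09, -12],
])

```text
time: 26.65
tcp_pos: [587.6, -231.7, 238.8]
orientation: [0.986, -0.167, 0.004, 0.002]
contact_force: [0.4, -1.3, -0.1]
grip_width: 85.3
```

```bash
python3 cov.py s9; python3 look.py t9 | grep cover
```

```text
26.7 [ 581.2 -235.2  235.8] yaw -19.8 85.56598336462754
cover 317 (array([ 493.6, -299.2]), array([50.3, 80.6]), 85.2) z 89.9
```

View pics/s9c.png

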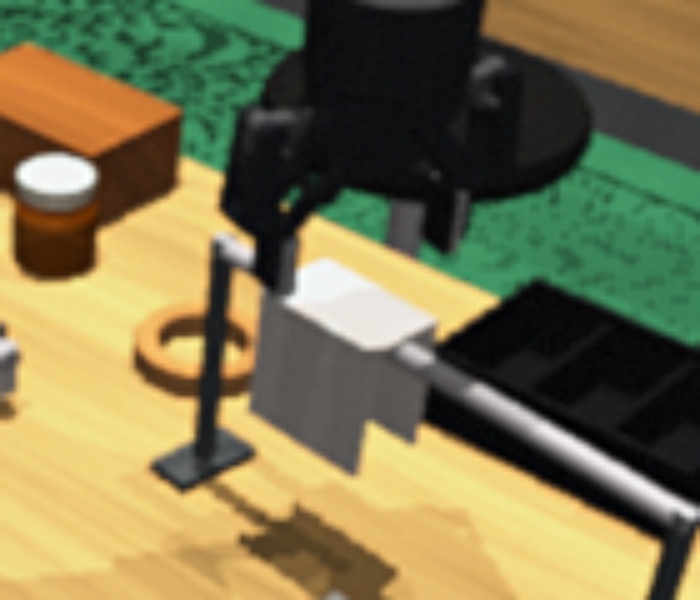

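The first cover hangs astride the bar (at (340,340) in the crop). Now the second.

Request:
jog_arm([
  [1, -0.03, -0.02, 0, -6],
  [1, -0.06, -0.045, 0, -12],
  [1, -0.0917, -0.068, 0, -18],
  [1, -0.0917, -0.068, 0, -24],
  [1, -0.0917, -0.068, 0, -30],
])

```text
time: 27.17
tcp_pos: [492.5, -300.2, 233.9]
orientation: [0.908, -0.419, -0.0, -0.0]
contact_force: [0.0, 0.6, -0.3]
grip_width: 85.2
```

Request:
jog_arm([
  [1, 0, 0, 0, -6],
  [1, 0, 0, 0, -12],
  [1, 0, 0, 0, -18],
  [1, 0, 0, -0.02, -24],
  [1, 0, 0, -0.04, -30],
])

```text
time: 27.58
tcp_pos: [495.0, -299.5, 194.9]
orientation: [0.77, -0.639, 0.002, -0.0]
contact_force: [0.1, -0.0, 0.3]
grip_width: 85.3
```

Request:
jog_arm([
  [1, 0, 0, -0.01, -7],
  [1, 0, 0, -0.02, -14],
  [1, 0, 0, -0.03, -16],
  [1, 0, 0, -0.03, -16],
  [1, 0, 0, -0.03, -16],
])

```text
time: 28.0
tcp_pos: [493.7, -298.5, 163.4]
orientation: [-0.676, 0.737, 0.001, 0.0]
contact_force: [0.2, 0.6, 0.8]
grip_width: 85.2
```

```bash
python3 look.py t10
```

```text
cover 157 (array([ 476.1, -297.5]), array([52.5, 42.1]), 80.6) z 90.0
block 89 (array([552.8, 239.5]), array([35.7, 23.5]), 80.2) z 113.9
block 84 (array([538.1, 146.9]), array([33.8, 24.1]), 78.1) z 114.0
28.05 [ 494.1 -298.9  164.2] yaw 265.0
```

Request:
jog_arm([
  [1, 0, 0, -0.03, 0],
  [1, 0, 0, -0.06, 0],
  [1, 0, 0, -0.09, 0],
  [1, 0, 0, -0.112, 0],
  [1, 0, 0, -0.112, 0],
])

```text
time: 28.47
tcp_pos: [491.3, -296.5, 47.6]
orientation: [-0.675, 0.738, 0.004, -0.0]
contact_force: [-1.6, 1.3, -1.3]
grip_width: 85.6
```

Request:
jog_arm([
  [1, 0, 0, 0, 0],
  [-1, 0, 0, 0, 0],
  [-1, 0, 0, 0, 0],
  [-1, 0, 0, 0, 0],
  [-1, 0, 0, 0, 0],
])

```text
time: 28.88
tcp_pos: [495.1, -300.2, 54.2]
orientation: [-0.675, 0.738, -0.002, 0.0]
contact_force: [-1.1, 0.7, 6.7]
grip_width: 49.7
```

Request:
jog_arm([
  [-1, 0, 0, 0, 0],
  [-1, 0, 0, 0, 0],
  [-1, 0, 0, 0.02, 0],
  [-1, 0, 0, 0.06, 0],
  [-1, 0, 0, 0.1, 0],
])

```text
time: 29.3
tcp_pos: [492.5, -297.7, 151.7]
orientation: [-0.675, 0.738, 0.002, -0.0]
contact_force: [1.1, -0.9, 0.5]
grip_width: 49.4
```

Request:
jog_arm([
  [-1, 0, 0, 0.03, 6],
  [-1, 0, 0, 0.06, 12],
  [-1, 0, 0, 0.1, 18],
  [-1, 0, 0, 0.11, 24],
  [-1, 0, 0, 0.11, 30],
])

```text
time: 29.72
tcp_pos: [495.6, -300.5, 267.9]
orientation: [0.844, -0.536, 0.005, 0.001]
contact_force: [0.8, 0.3, -0.7]
grip_width: 49.4
```

Request:
jog_arm([
  [-1, 0, 0, 0, 6],
  [-1, 0, 0, 0, 12],
  [-1, 0, 0, 0, 18],
  [-1, 0, 0, 0, 24],
  [-1, 0, 0, 0, 30],
])

```text
time: 30.13
tcp_pos: [493.7, -298.8, 262.2]
orientation: [0.954, -0.299, 0.0, 0.0]
contact_force: [-0.7, -0.7, -0.5]
grip_width: 49.2
```

Request:
jog_arm([
  [-1, 0.02, -0.002, 0, 7],
  [-1, 0.05, -0.004, 0, 14],
  [-1, 0.08, -0.006, 0, 21],
  [-1, 0.11, -0.008, 0, 28],
  [-1, 0.12, -0.01, 0, 28],
])

```text
time: 30.55
tcp_pos: [616.6, -308.2, 261.4]
orientation: [0.998, -0.059, 0.001, -0.0]
contact_force: [0.1, -0.4, -1.2]
grip_width: 49.6
```

Request:
jog_arm([
  [-1, 0.012, -0.001, 0, 0],
  [-1, 0.017, -0.001, 0, 0],
  [-1, 0.017, -0.001, 0, 0],
  [-1, 0.017, -0.001, 0, 0],
  [-1, 0.017, -0.001, 0, 0],
])

```text
time: 30.97
tcp_pos: [630.2, -310.0, 262.1]
orientation: [0.998, -0.062, -0.0, 0.0]
contact_force: [0.3, -0.6, -1.3]
grip_width: 49.5
```

```bash
python3 cov.py s11
```

```text
31.0167 [ 630.2 -310.   262.2] yaw -7.1 49.46326329772114
```

View pics/s11c.png

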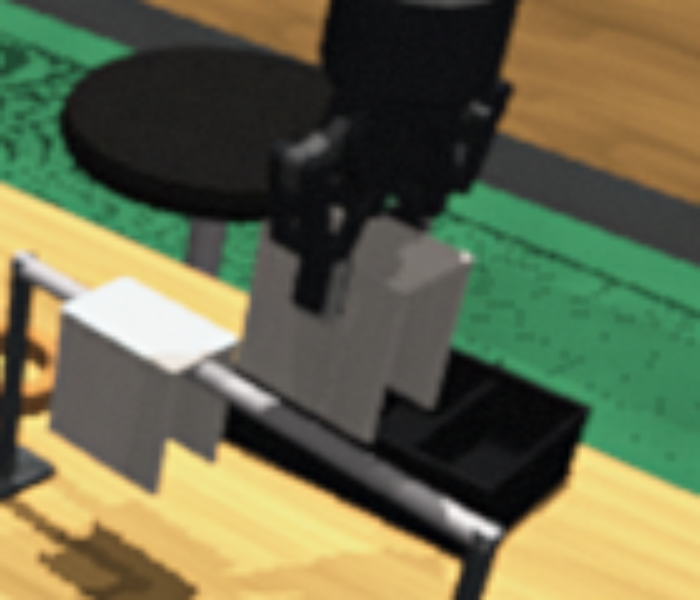

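The second cover is held level over the free half of the bar, aligned like the first. I lower it, release and retreat.

Request:
jog_arm([
  [-1, 0, 0, -0.025, 0],
  [-1, 0, 0, -0.05, 0],
  [-1, 0, 0, -0.075, 0],
  [-1, 0, 0, -0.095, 0],
  [-1, 0, 0, -0.105, 0],
])

```text
time: 31.43
tcp_pos: [628.7, -309.0, 153.4]
orientation: [0.998, -0.062, -0.002, -0.001]
contact_force: [-1.0, -0.8, -1.8]
grip_width: 49.6
```

Request:
jog_arm([
  [-1, 0, 0, -0.004, 0],
  [-1, 0, 0, -0.008, 0],
  [-1, 0, 0, -0.012, 0],
  [-1, 0, 0, -0.013, 0],
  [-1, 0, 0, -0.013, 0],
])

```text
time: 31.85
tcp_pos: [631.4, -310.5, 145.4]
orientation: [0.998, -0.062, 0.001, 0.001]
contact_force: [0.5, 0.2, -1.0]
grip_width: 49.6
```

Request:
jog_arm([
  [0.5, 0, 0, 0, 0],
  [1, 0, 0, 0, 0],
  [1, 0, 0, 0, 0],
  [1, 0, 0, 0, 0],
  [1, 0, 0, 0, 0],
])

```text
time: 32.27
tcp_pos: [630.9, -310.0, 144.1]
orientation: [0.998, -0.062, 0.0, 0.0]
contact_force: [-0.1, -0.4, 0.8]
grip_width: 85.3
```

Request:
jog_arm([
  [1, 0, 0, 0.015, 0],
  [1, 0, 0, 0.05, 0],
  [1, 0, 0, 0.08, 0],
  [1, 0, 0, 0.12, 0],
  [1, 0, 0, 0.12, 0],
])

```text
time: 32.68
tcp_pos: [633.8, -312.1, 274.8]
orientation: [0.998, -0.062, 0.007, 0.004]
contact_force: [1.1, -0.5, 2.5]
grip_width: 85.5
```

Request:
jog_arm([
  [1, -0.04, 0, 0, 0],
  [1, -0.08, 0, 0, 0],
  [1, -0.12, 0, 0, 0],
  [1, -0.16, 0, 0, 0],
  [1, -0.2, 0, 0, 0],
])

```text
time: 33.1
tcp_pos: [429.1, -309.6, 263.7]
orientation: [0.998, -0.062, 0.0, 0.0]
contact_force: [0.8, -0.4, 0.2]
grip_width: 85.4
```

Request:
jog_arm([
  [1, -0.04, 0, 0, 0],
  [1, -0.08, 0, 0, 0],
  [1, -0.08, 0, 0, 0],
  [1, -0.08, 0, 0, 0],
  [1, -0.08, 0, 0, 0],
])

```text
time: 33.52
tcp_pos: [351.1, -310.3, 264.4]
orientation: [0.998, -0.062, 0.001, 0.001]
contact_force: [0.4, 0.2, -0.3]
grip_width: 85.6
```

```bash
python3 look.py t12|grep -v sled; python3 -c "
from h import *
e=pic('side','s12'); v=cloud(e); X=np.array([.1658,.9862]);Y=np.array([-X[1],X[0]]);M=np.array([524.4,59.2])
P=sel(v,400,720,-60,90,20,230); q=np.c_[(P[:,:2]-M)@np.c_[X,Y],P[:,2]]; g=q[q[:,0]<-5]; print('gate z range',np.percentile(g[:,2],[1,99]))
cv2.imwrite('pics/s12c.png',cv2.resize(e['color'][130:400,170:450],(800,600))[:,:,::-1])"
```

```text
block 90 (array([553.1, 238.9]), array([33.5, 24.5]), 80.4) z 114.1
block 84 (array([538.4, 147.6]), array([33.6, 24.1]), 82.7) z 114.0
33.5667 [ 351.6 -310.2  264.3] yaw -7.1
gate z range [20.28778256 59.84794395]
```

View pics/s12c.png

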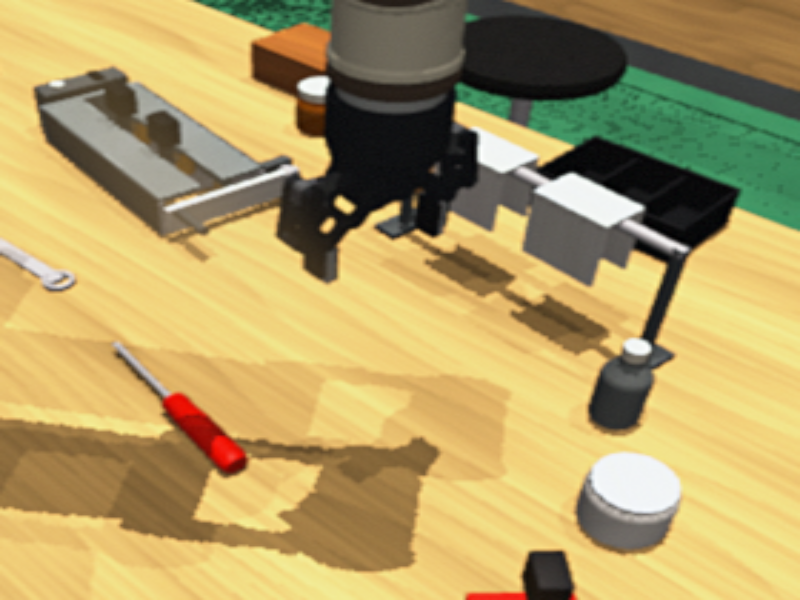

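The picture shows both covers astride the bar, the gate shut with both carriers behind it, and the bottle, can and jar standing.

```bash
python3 -c "
from h import *
d=eyes.get_image('side'); print([(np.round(r['position']),round(r['confidence'],2)) for r in eyes.look_for('mug',d)]); print(job.hand_in())"
```

```text
[(array([262., 300.,  40.]), 0.92), (array([ 623., -397.,  113.]), 0.39)]
the job is handed in; nothing more can be done
None
```

The job is done and handed in at about 34 s on the robot's clock. I swung the gate up past its balance point and slid both carriers present into the bay. I then swung the gate shut and hung both covers astride the rail bar.

- **Carriers:** the last top picture put their middles about 182 mm and 89 mm inside the mouth, well behind the gate. No third carrier showed in the pictures.
- **Gate:** the last side picture showed it lying shut; its measured top was about 60 mm, where the gate's dimensions give 65 mm.
- **Covers:** the last side picture showed both hanging on the bar, clear of each other and of the posts.
- **Bystanders:** the bottle, can and jar stood upright in that picture. The mug was found again near its starting place by the network only; I did not view it in the last pictures.
- **Red look-alike:** I left it alone.

No contact force in the move readings went above about 7 N, and no check failed.

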